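# Hang the last cup on the drying caddy and hold the caddy up

## Task

Take the washed metal cup lying in the wire cradle, turn it upside down over the empty peg of the drying caddy so that it sits with its rim on the plate, and let go of it. Then take the caddy by the handle bar and lift it straight up, level, with both cups on it, and finish while still holding it steady and level in the air about 10 cm above the counter (do not put it down). Leave everything else on the counter where it is.

Things in the scene. Friction and masses are not known exactly. Their poses are not given: they have to be found in the camera images.
- cup_mid (a point): the washed cup to be hung up: plain straight-sided metal beaker, 58 mm outside diameter, 110 mm long, wall 3 mm, inside 52 mm wide and 106 mm deep, about 120 g, lying on its side in the wire cradle. The point is its centre, half-way along its axis; its z axis runs along the cup from the closed end to the mouth. At the start the mouth points to the robot's left (+y), within about 30 degrees, and the centre is about 50 mm above the counter.
- cradle_mid (a point): the low wire cradle under the lying cup, fixed to the counter: two wires 8 mm thick, 130 mm long, parallel to the cup, 36 mm apart, their tops 26 mm above the counter, on a 72 mm wide foot at each end. The point is midway between the wires, 22 mm above the counter; y runs along the wires, z up.
- caddy: the carrying caddy, loose, about 0.42 kg: a black plate 100 mm (x) by 290 mm (y) whose top is 14 mm above its feet, two upright white pegs on it 110 mm to each side of the middle (along y), and in the middle a 16 mm steel post carrying a handle bar. Origin at the centre of its underside, on the counter; z up.
- handle (a point): centre of the caddy's black handle bar, 213 mm above the caddy's underside: the bar is 14 mm thick (caddy x), 70 mm long (caddy y) and 26 mm high, and sits on the post; it is the point straight above the caddy's middle. Axes as the caddy.
- peg_free (a point): foot of the empty peg's axis, on the plate's top (caddy y = -110 mm). The peg is 18 mm thick (24 mm at the foot) and stands 80 mm high above this point, with a tapered tip.
- seat_free (a point): where the centre of a cup is when it sits upside down and centred on the empty peg, rim on the plate: on the peg's axis, 55 mm above the plate.
- cup2_mid (a point): centre of the second, identical cup, which already sits upside down on the caddy's other peg (z axis towards its mouth, so down).
- seat_taken (a point): the same seat point for the other peg (caddy y = +110 mm), 55 mm above the plate.
- ramekin: bystander, loose, leave alone: small white ceramic ramekin, 58 mm wide, 38 mm high, between the task things. Origin at its underside centre.
- spoon: bystander, loose, leave alone: steel spoon lying on the counter, 190 mm long. Origin at its underside, mid-length.
- saucer: bystander, loose, leave alone: white saucer, 130 mm wide, 16 mm high. Origin at its underside centre.
- pepper: bystander, loose, leave alone: small glass jar with steel cap, 42 mm wide, 85 mm high. Origin at its underside centre.
- squeeze: bystander, loose, leave alone: yellow squeeze bottle, 60 mm wide, 180 mm high. Origin at its underside centre.
- bowl: bystander, loose, leave alone: steel bowl, 140 mm wide, 55 mm high. Origin at its underside centre.
- pan: bystander, loose, leave alone: dark steel pan, 160 mm wide, 90 mm high. Origin at its underside centre.
Not all that is in view belongs to the job. What is shaped like the part that bears cup_mid but pink or red is not meant.

How it is judged:
By the outcome, as a careful person would: the job done as asked, in the order asked, and still so for the second after the job is handed in, while the arm keeps its last pose, push and grip.
It also fails if it takes over 67 s, if anything falls off the work surface, if the arm or the gripper's body presses on something with over 40 N, if the wrist force passes 120 N, or if a joint passes its speed limit or range.

## Robot

A 6-joint arm with a two-finger parallel gripper is mounted at the origin on the work surface. World frame = base frame: x ahead of the robot, y to its left, z up, the work surface at z = 0. Lengths are in m, angles in rad, forces in N, time in s.
With the tool pointing down it reaches from about 0.275 to 0.825 m from the base axis. Payload 5.2 kg.
Tool frame: the origin (TCP) lies between the finger pads; the fingertips stand 14 mm ahead of it and the grasp point (between the pads) lies 5 mm behind it (manip.tips_ahead is the z of the fingertips in the tool frame, in m); z points along the fingers, y is the direction in which the jaws open and shut (so a half turn about z gives the same grasp; the last joint's range is limited). The gripper opens to 93 mm and grips with 3 to 60 N. Pads are 15 mm wide; open, the fingers measure 128 mm over their backs; the gripper's body (75 mm by 188 mm) begins 65 mm behind the grasp point.
Start: joints at [0.955, 0.259, 1.535, -0, 1.348, -0.203], TCP at [0.221, 0.504, 0.233] pointing down, gripper open.
Joint ranges: [-3.14, 3.14], [-0.91, 2.08], [0.19, 2.58], [-1.22, 4.36], [0.22, 2.71], [-3.12, 3.12]. Speed limits (rad/s): [2.57, 2.57, 3.14, 3.14, 3.14, 3.14].

## Interface

Orientations are given as [roll, pitch, yaw] about the fixed x, y, z axes, in that order (R = Rz(yaw) Ry(pitch) Rx(roll)).
In Python, from station import manip, viewer gives the robot as it stands. The module is installed in compiled form; this text tells all that it offers.
- The arm moves only by the tool move_arm, never from a script. Its argument "deltas" is text: rows parted by semicolons, each of 7 numbers parted by spaces: the shift along the tool's x, y, z in mm, then the turn, a rotation vector about the tool's x, y, z in rad, then the finger opening in mm, from 0 to 93. In form: dx dy dz wx wy wz fingers; .... A call has 1 to 10 rows; each row is the pose to reach, as a shift and turn from the pose commanded when the call began, along the tool's axes at that moment; what a row does not reach only later rows make up. A row lasts 1/12 s, in which the tool goes at most 41.7 mm and 7.16 degrees, less where a joint would pass 70% of its speed; a pose out of reach is approached as far as the arm can. A call with a gripper value outside its range is refused whole. The fingers move at their own pace and stop on an object; "grip_force" is the grip in N (left out, the last holds). Time passes only in rows, so rows that repeat a pose let the fingers close. It gives the time, the measured TCP pose, the force and the opening at its end, in the units of the state.
- manip.get_obs(): the state, without advancing time (a new reading comes with each control period).
- viewer.camera(name): name is "side" or "top" or "wrist"; returns a dict with "img" (400x640x3 uint8, red, green, blue), "depth" (400x640 float32, m along the optical axis (not along the pixel's ray), 0 where there is no reading), "fx", "fy", "cx", "cy" (pixels), "position" and "rotation" of the camera in the world. Camera axes: x right, y down, z forward; pixel columns grow to the right and rows downward; lengths in m; the calibration is good to about 2 mm. A picture is of the moment at which its call begins.
- manip.hand_in(): hands the job in, once; it reports no verdict.
The state is a dict: "clock": time; "joints": joint angles; "dq": joint speeds; "joint_efforts": joint torques, N m; "eef_pos": TCP position; "ee_rot": TCP orientation; "wrist_force": force on the tool from outside, world axes, zero at the start; "ft_torque": the same for the moment, N m; "grip_width": opening from 0.0 (shut) to 1.0 (fully open).
Only numpy, scipy, OpenCV 4.12 (cv2) and the standard library are available. Lean on these libraries where they do the work, as an engineer would, in place of code of your own. Each camera call takes 0.05 s, during which the arm holds its last target. There are 200 camera calls.

## Working session

There is one attempt and no reset: what is moved stays moved. The work goes in short steps, Python scripts to look and compute and a tool call to move; the robot and the scene stay as the last step left them, time stands still between calls to the robot, and variables do not carry over. Pictures are saved under pics/ and viewed, about 8 in all and at most 12, crops included, and the job is handed in when it is done.

Besides the shell and the picture viewer there is one more tool, called after "Request:" as name(argument=value, ...) on one line, values as JSON. move_arm: Moves the arm, as the interface text tells. Its arguments: {"type":"object","properties":{"deltas":{"type":"string"},"grip_force":{"type":"number"}},"required":["deltas"]}

```bash
mkdir -p pics
cat > h.py <<'E'
import numpy as np, cv2
from station import manip, viewer
from scipy.spatial.transform import Rotation as R
def cam(n):
    c=viewer.camera(n); c['R']=np.array(c['rotation']); 
    if c['R'].shape!=(3,3): print('rot',c['R'])
    c['p']=np.array(c['position']); return c
def cloud(c):
    d=c['depth']; v,u=np.indices(d.shape)
    P=np.stack([(u-c['cx'])/c['fx']*d,(v-c['cy'])/c['fy']*d,d],-1)@c['R'].T+c['p']
    P[d==0]=np.nan; return P
def save(n,img): cv2.imwrite('pics/'+n+'.png',np.ascontiguousarray(img[...,::-1]))
def pose():
    o=manip.get_obs(); return np.array(o['eef_pos']),R.from_euler('xyz',o['ee_rot'])
def delta(p,Rt):
    p0,R0=pose(); return np.round(R0.inv().apply(np.array(p)-p0)*1000,1),np.round((R0.inv()*Rt).as_rotvec(),4)
E
python3 - <<'E'
from h import *
print(manip.get_obs(), manip.tips_ahead)
for n in('top','side'):
    c=cam(n); save(n+'0',c['img']); np.savez('pics/'+n+'0.npz',P=cloud(c),img=c['img']); print(n,c['p'],c['R'],c['fx'],c['cx'],c['cy'])
E
```

```text
{'clock': 0.0, 'joints': array([ 9.55190379e-01,  2.59349939e-01,  1.53611577e+00,  6.57012717e-06,
        1.34800692e+00, -2.02785462e-01]), 'dq': array([-0.00152163,  0.00045002,  0.00140173, -0.00096446, -0.00128123,
       -0.00188054]), 'joint_efforts': array([-2.42213951e-03, -4.37301314e+01, -2.84000713e+01,  7.17229606e-02,
        4.13089944e-02, -1.68195547e-04]), 'eef_pos': array([0.22030609, 0.50335734, 0.23180085]), 'ee_rot': array([-3.13975249e+00, -3.84897382e-04,  2.72877036e+00]), 'wrist_force': array([ 0.26367702, -0.38834512,  0.89854451]), 'ft_torque': array([ 0.02385308, -0.0448172 ,  0.01998125]), 'grip_width': 0.9999321794315058} 0.014
rot [-3.05697741  0.00929387 -1.59243419]Traceback (most recent call last):
  File "<stdin>", line 4, in <module>
  File "h.py", line 10, in cloud
    P=np.stack([(u-c['cx'])/c['fx']*d,(v-c['cy'])/c['fy']*d,d],-1)@c['R'].T+c['p']
      ~~~~~~~~~~~~~~~~~~~~~~~~~~~~~~~~~~~~~~~~~~~~~~~~~~~~~~~~~~~~~~~~~~~~~^~~~~~~
ValueError: operands could not be broadcast together with shapes (400,640) (3,)
```

Rotation is given as rpy.

```bash
python3 - <<'E'
s=open('h.py').read()
a=s.index("c['R']=np"); b=s.index("    c['p']=")
s=s[:a]+"c['R']=R.from_euler('xyz',c['rotation']).as_matrix()\n"+s[b:]
open('h.py','w').write(s)
E
python3 - <<'E'
from h import *
for n in('top','side'):
    c=cam(n); save(n+'0',c['img']); np.savez('pics/'+n+'0.npz',P=cloud(c),img=c['img']); print(n,c['p'],c['R'].round(3),c['fx'],c['cx'],c['cy'])
E
```

```text
top [0.44172411 0.00146839 1.46482796] [[-0.022 -0.996  0.085]
 [-1.     0.022  0.007]
 [-0.009 -0.085 -0.996]] 398.8606359728137 324.36174578224717 201.39366988807774
side [-0.17321839 -0.87832508  0.84065282] [[ 0.768 -0.339  0.542]
 [-0.639 -0.378  0.669]
 [-0.022 -0.861 -0.508]] 487.1162320461355 323.7922975972377 199.41867057822154
```

View pics/top0.png

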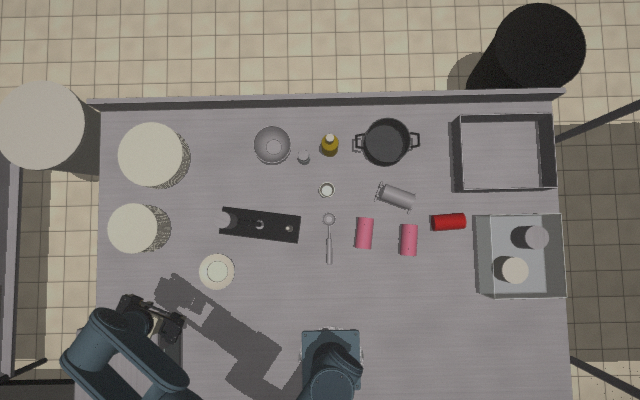

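View pics/side0.png

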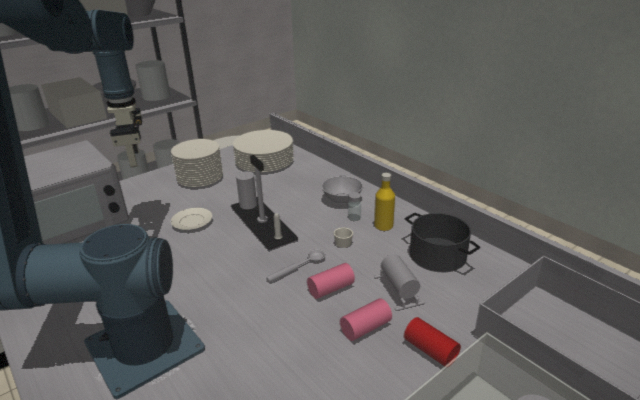

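Candidates in the top view are the grey beaker in the wire cradle (397,196), pink cylinders (364,233) and (409,240), and a red one (449,222). I choose the grey beaker. The caddy is at (260,225), with its empty peg at (290,229) and cup 2 at (228,220). The ramekin is at (327,189) and the spoon at (329,238).

Run:
```python
from h import *
t=np.load('pics/top0.npz'); s=np.load('pics/side0.npz')
a=cv2.resize(t['img'][175:220,365:430],(650,450),interpolation=cv2.INTER_CUBIC); 
save('crop0',a)
def pr(n,Q): print(n,len(Q),np.nanmean(Q,0).round(4),np.nanmin(Q,0).round(4),np.nanmax(Q,0).round(4))
for n,D in(('top',t),('side',s)):
    P=D['P']; 
    # cup around approx
    m=(abs(P[...,0]-.45)<.12)&(abs(P[...,1]+.26)<.1)&(P[...,2]>.032)&(P[...,2]<.1); 
    pr(n+' cup',P[m])
    for lo,hi in((.03,.06),(.06,.07),(.07,.09)):
        mm=m&(P[...,2]>lo)&(P[...,2]<hi); pr(f'{lo}',P[mm])
    m=(P[...,2]>.07)&(P[...,1]>-.05)&(P[...,1]<.42)&(P[...,0]>.25)&(P[...,0]<.55)
    nl,L,st,ce=cv2.connectedComponentsWithStats(m.astype(np.uint8))
    for i in range(1,nl):
        if st[i,4]>3: print(ce[i]); pr(' comp',P[L==i])
P=t['P']; print('heights', [P[v,u].round(3) for u,v in((397,196),(260,212),(290,229),(228,220),(260,224),(250,215))])
```

```text
top cup 754 [ 0.4654 -0.2735  0.057 ] [ 0.3656 -0.3163  0.032 ] [ 0.57   -0.16    0.0838]
0.03 519 [ 0.4294 -0.2787  0.0505] [ 0.3656 -0.3163  0.032 ] [ 0.57 -0.16  0.06]
0.06 90 [ 0.5237 -0.2532  0.0644] [ 0.3771 -0.3025  0.0601] [ 0.5685 -0.1918  0.0699]
0.07 145 [ 0.558  -0.2674  0.0761] [ 0.5372 -0.3022  0.07  ] [ 0.5699 -0.2205  0.0838]
[223.56747405 219.88235294]
 comp 289 [0.5011 0.3536 0.1184] [0.4736 0.3291 0.07  ] [0.5311 0.3854 0.1329]
[248.76851852 222.81481481]
 comp 108 [0.4856 0.2477 0.2228] [0.4751 0.2144 0.1018] [0.495  0.2856 0.2313]
[287.90909091 227.90909091]
 comp 22 [0.4698 0.1393 0.0887] [0.4627 0.1322 0.0767] [0.4766 0.1462 0.0979]
side cup 1722 [ 0.4698 -0.2834  0.053 ] [ 0.3612 -0.3244  0.0321] [ 0.57   -0.16    0.0798]
0.03 1325 [ 0.4444 -0.2883  0.0478] [ 0.3612 -0.3244  0.0321] [ 0.5699 -0.16    0.0599]
0.06 187 [ 0.5512 -0.2608  0.0653] [ 0.5274 -0.3077  0.0601] [ 0.5695 -0.1934  0.07  ]
0.07 210 [ 0.5573 -0.2728  0.0744] [ 0.5376 -0.3075  0.0702] [ 0.57   -0.2074  0.0798]
[257.57186544 176.82262997]
 comp 327 [0.4828 0.2409 0.1678] [0.4734 0.2085 0.0703] [0.4954 0.2802 0.2268]
[245.09018568 182.44562334]
 comp 377 [0.4949 0.3426 0.1042] [0.4718 0.3226 0.0701] [0.5305 0.3859 0.1264]
[276.   217.62]
 comp 50 [0.4674 0.1342 0.0825] [0.4583 0.128  0.0705] [0.4792 0.1448 0.0936]
heights [array([ 0.573, -0.241,  0.08 ]), array([0.531, 0.247, 0.017]), array([0.466, 0.133, 0.077]), array([0.5  , 0.337, 0.126]), array([0.481, 0.214, 0.213]), array([0.521, 0.285, 0.012])]
```

View pics/crop0.png

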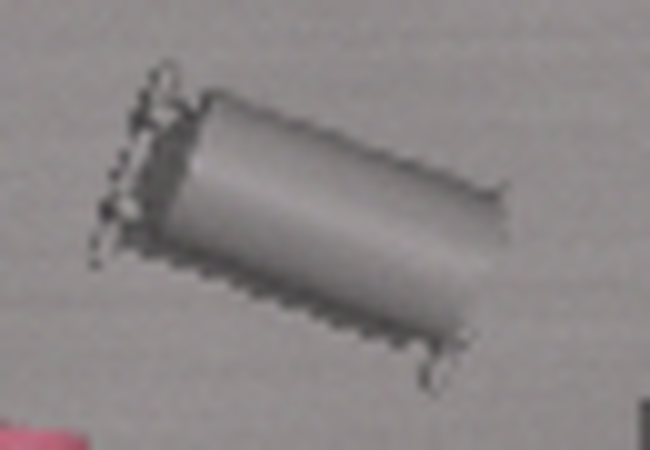

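The crop shows the grey beaker with the dark mouth at its left end (crop 165,180, so +y) and the wire ends of the cradle around it. This is the right cup. Next I measure it, the peg, the handle and the plate.

Run:
```python
from h import *
from scipy.optimize import least_squares
for n in('top','side'):
    D=np.load(f'pics/{n}0.npz');P=D['P'];img=D['img'].astype(int)
    m=(abs(P[...,0]-.575)<.085)&(abs(P[...,1]+.25)<.085)&(P[...,2]>.045)&(P[...,2]<.095)
    nl,L,st,ce=cv2.connectedComponentsWithStats(m.astype(np.uint8)); i=1+st[1:,4].argmax(); Q=P[L==i]
    rect=cv2.minAreaRect((Q[:,:2]*1000).astype(np.float32)); print(n,len(Q),ce[i],'rect',rect,'zmax',np.percentile(Q[:,2],[50,98]))
    f=lambda x:(np.hypot((Q[:,0]-x[0])*np.cos(x[1])+(Q[:,1]+.24)*np.sin(x[1]),Q[:,2]-x[2])-.029)
    r=least_squares(f,[.575,.3,.05],loss='soft_l1',f_scale=.002); x=r.x
    t=np.array([-np.sin(x[1]),np.cos(x[1])]); s=(Q[:,:2]-[x[0],-.24])@t; lo,hi=np.percentile(s,[1,99]); print(' cyl',x.round(4),'deg',np.degrees(x[1]).round(1),'a',t.round(3),'len',(hi-lo).round(4),'mid',([x[0],-.24]+t*(lo+hi)/2).round(4),'res',np.std(f(x)).round(4))
    # plate: dark pixels at z~.014
    dark=(img.max(-1)<60)&(abs(P[...,2]-.014)<.012)&(abs(P[...,0]-.485)<.12)&(abs(P[...,1]-.25)<.2)
    nl,L,st,ce=cv2.connectedComponentsWithStats(dark.astype(np.uint8)); i=1+st[1:,4].argmax(); Q=P[L==i]
    print(' plate',cv2.minAreaRect((Q[:,:2]*1000).astype(np.float32)),np.median(Q[:,2]))
    for nm,(x0,y0,w,zl,zh) in dict(peg=(.468,.138,.025,.04,.12),bar=(.485,.248,.045,.20,.24),post=(.485,.248,.03,.05,.19),cup2=(.5,.354,.05,.118,.14)).items():
        m=(abs(P[...,0]-x0)<w)&(abs(P[...,1]-y0)<w)&(P[...,2]>zl)&(P[...,2]<zh);Q=P[m]
        print(' ',nm,len(Q),Q.mean(0).round(4),'z',np.percentile(Q[:,2],[2,98]).round(3),cv2.minAreaRect((Q[:,:2]*1000).astype(np.float32)))
```

```text
top 508 [397.98228346 196.57086614] rect ((573.6782836914062, -247.40216064453125), (110.91741180419922, 56.897586822509766), 68.82424926757812) zmax [0.07424009 0.08258114]
 cyl [ 0.5779 -0.384   0.0496] deg -22.0 a [0.375 0.927] len 0.1078 mid [ 0.5749 -0.2476] res 0.0025
 plate ((487.3690185546875, 250.86465454101562), (286.1535949707031, 97.46546936035156), 81.61653900146484) 0.013936935427846686
  peg 26 [0.4697 0.1385 0.0823] z [0.045 0.097] ((469.9996032714844, 139.15716552734375), (13.921265602111816, 14.603870391845703), 89.09521484375)
  bar 106 [0.4857 0.2477 0.225 ] z [0.213 0.23 ] ((486.26043701171875, 250.0664520263672), (72.04132080078125, 13.919254302978516), 81.66024780273438)
  post 2 [0.4784 0.2481 0.1051] z [0.102 0.108] ((478.404052734375, 248.13958740234375), (2.245657444000244, 0.0), 92.53836822509766)
  cup2 230 [0.5018 0.3577 0.1244] z [0.119 0.13 ] ((501.46881103515625, 358.49078369140625), (56.90802764892578, 53.94466018676758), 70.56146240234375)
side 867 [398.90426759 273.455594  ] rect ((569.804931640625, -249.2321319580078), (116.9529800415039, 56.70553
[... 190 characters left out ...]
244.15097045898438), (288.72760009765625, 101.54325866699219), 81.59562683105469) 0.012361732404925774
  peg 99 [0.4669 0.1334 0.0691] z [0.042 0.093] ((467.3987731933594, 135.14561462402344), (20.08919334411621, 17.44146728515625), 52.34134292602539)
  bar 133 [0.482  0.2385 0.2162] z [0.201 0.226] ((483.8031311035156, 244.42416381835938), (72.63680267333984, 16.246414184570312), 85.04273223876953)
  post 213 [0.4835 0.2424 0.1209] z [0.052 0.187] ((483.4061279296875, 242.03564453125), (21.132221221923828, 15.843331336975098), 61.46479034423828)
  cup2 138 [0.5004 0.3528 0.1219] z [0.118 0.125] ((500.51123046875, 351.8765563964844), (59.24728775024414, 54.781288146972656), 53.3322639465332)
```

```bash
cat >> h.py <<'E'
Z=np.array([0,0,1.])
def frame(yd,zd):
    zd=zd/np.linalg.norm(zd); xd=np.cross(yd,zd); xd/=np.linalg.norm(xd); return R.from_matrix(np.c_[xd,np.cross(zd,xd),zd])
a=np.array([.373,.928,0]); a/=np.linalg.norm(a); c=np.array([.574,-.249,.049]); th=np.radians(45)
d0=np.cos(th)*a-np.sin(th)*Z; Rg=frame(np.cross(a,Z),d0)
grip=c-.015*a+.005*d0   # TCP target at grasp
def go(p,Rt):
    t,w=delta(p,Rt); print('delta',t,w,'deg',np.degrees(np.linalg.norm(w)).round(1),'dist',np.linalg.norm(t).round(1))
E
python3 - <<'E'
from h import *
print(Rg.as_euler('xyz'),grip); go([.40,.10,.38],Rg); go(grip-.12*d0,Rg)
E
```

```text
[ 3.14159265 -0.78539816  1.18861895] [ 0.56972442 -0.25963736  0.04546447]
delta [-326.4 -297.7 -147.7] [-0.6034  0.6216  1.4531] deg 96.9 dist 465.8
delta [-628.8 -643.5  102.4] [-0.6034  0.6216  1.4531] deg 96.9 dist 905.5
```

Request:
move_arm(deltas="-40 -30 -110 0 0 0 93; -80 -70 -148 -0.1 0.1 0.2 93; -326 -298 -148 -0.6 0.62 1.45 93; -326 -298 -148 -0.6 0.62 1.45 93; -326 -298 -148 -0.6 0.62 1.45 93; -326 -298 -148 -0.6 0.62 1.45 93; -326 -298 -148 -0.6 0.62 1.45 93; -326 -298 -148 -0.6 0.62 1.45 93; -326 -298 -148 -0.6 0.62 1.45 93; -326 -298 -148 -0.6 0.62 1.45 93", grip_force=30)

```text
clock: 0.98
eef_pos: [0.3649, 0.1789, 0.3641]
ee_rot: [2.97, -0.509, 1.826]
wrist_force: [0.3, 0.0, -0.2]
grip_width: 1.0
```

Run:
```python
from h import *
o=manip.get_obs(); print(o['joints'].round(3),o['eef_pos'],o['ee_rot']); go(grip-.13*d0+.03*Z,Rg)
```

```text
[-0.323 -0.171  1.79   0.52   1.649 -0.525] [0.36492581 0.17892587 0.36412696] [ 2.97025719 -0.50895568  1.8255265 ]
delta [-576.1   48.9  -89.1] [-0.2186  0.2215  0.5284] deg 35.1 dist 585.0
```

Request:
move_arm(deltas="-576 49 -89 -0.22 0.22 0.53 93; -576 49 -89 -0.22 0.22 0.53 93; -576 49 -89 -0.22 0.22 0.53 93; -576 49 -89 -0.22 0.22 0.53 93; -576 49 -89 -0.22 0.22 0.53 93; -576 49 -89 -0.22 0.22 0.53 93; -576 49 -89 -0.22 0.22 0.53 93; -576 49 -89 -0.22 0.22 0.53 93; -576 49 -89 -0.22 0.22 0.53 93; -576 49 -89 -0.22 0.22 0.53 93")

```text
clock: 1.82
eef_pos: [0.4881, -0.1946, 0.2228]
ee_rot: [-3.141, -0.782, 1.19]
wrist_force: [0.4, 0.9, 1.0]
grip_width: 1.002
```

Run:
```python
from h import *
o=manip.get_obs(); print(o['joints'].round(3),o['eef_pos'],o['ee_rot']); go(grip-.13*d0+.03*Z,Rg)
```

```text
[-1.013  0.409  1.61   0.606  1.639 -0.754] [ 0.48806326 -0.19455928  0.22279053] [-3.14112929 -0.78165982  1.18980372]
delta [-125.6   99.9  -46.6] [-0.0013  0.0037  0.0008] deg 0.2 dist 167.1
```

Request:
move_arm(deltas="-126 100 -47 0 0.004 0 93; -126 100 -47 0 0.004 0 93; -126 100 -47 0 0.004 0 93; -126 100 -47 0 0.004 0 93; -126 100 -47 0 0.004 0 93; -126 100 -47 0 0.004 0 93; -126 100 -47 0 0.004 0 93")

```text
clock: 2.4
eef_pos: [0.535, -0.3429, 0.1681]
ee_rot: [-3.14, -0.787, 1.19]
wrist_force: [0.1, -0.5, 0.3]
grip_width: 1.002
```

Run:
```python
from h import *
o=manip.get_obs(); print(o['joints'].round(3),o['eef_pos'],o['ee_rot']); go(grip,Rg)
w=cam('wrist'); P=cloud(w); 
m=(abs(P[...,0]-.575)<.085)&(abs(P[...,1]+.25)<.085)&(P[...,2]>.04)&(P[...,2]<.095)
nl,L,st,ce=cv2.connectedComponentsWithStats(m.astype(np.uint8)); i=1+st[1:,4].argmax(); Q=P[L==i]
print(len(Q),ce[i],cv2.minAreaRect((Q[:,:2]*1000).astype(np.float32)),np.percentile(Q[:,2],98))
sd=cam('side')['img'][180:340,300:500]; save('w1',np.hstack([cv2.resize(w['img'],(440,275)),cv2.resize(sd,(344,275))]))
```

```text
[-1.068  0.699  1.251  0.586  1.729 -0.757] [ 0.53501277 -0.34286537  0.16810302] [-3.13990728 -0.78703868  1.18976584]
delta [-23.2   1.5 150.4] [-0.0025 -0.0016  0.0008] deg 0.2 dist 152.2
5246 [320.95844453 198.28459779] ((572.9536743164062, -249.0093994140625), (111.10455322265625, 57.649444580078125), 68.2240982055664) 0.07891466949221035
```

View pics/w1.png

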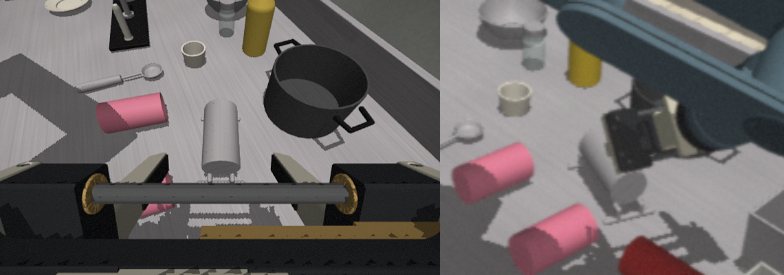

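The wrist view shows the cup (220,135) centred between the open fingers, axis along the approach, with clear space at both sides. The measured centre (0.573, -0.249) agrees with the first measurement. I approach now.

Request:
move_arm(deltas="-23 1 30 0 0 0 93; -23 1 60 0 0 0 93; -23 1 90 0 0 0 93; -23 1 120 0 0 0 93; -23 1 140 0 0 0 93; -23 1 150 0 0 0 93; -23 1 150 0 0 0 93; -23 1 150 0 0 0 93")

```text
clock: 3.17
eef_pos: [0.5699, -0.2603, 0.0479]
ee_rot: [3.139, -0.784, 1.194]
wrist_force: [-0.9, -0.5, 0.8]
grip_width: 1.005
```

Run:
```python
from h import *
go(grip,Rg); o=manip.get_obs(); print(o['wrist_force'])
```

```text
delta [-1.3 -0.4  2.1] [-0.0009  0.0009  0.0037] deg 0.2 dist 2.5
[-0.89201844 -0.48501077  0.75051191]
```

Request:
move_arm(deltas="-1 0 2 0 0 0 93; -1 0 2 0 0 0 50; -1 0 2 0 0 0 50; -1 0 2 0 0 0 50; -1 0 2 0 0 0 50; -1 0 2 0 0 0 50; -1 0 2 0 0 0 50; -1 0 2 0 0 0 50; -1 0 2 0 0 0 50; -1 0 2 0 0 0 50", grip_force=35)

```text
clock: 4.0
eef_pos: [0.5698, -0.2599, 0.0442]
ee_rot: [3.141, -0.785, 1.191]
wrist_force: [-0.4, -0.3, 0.0]
grip_width: 0.606
```

Run:
```python
from h import *
o=manip.get_obs(); print(o['wrist_force'],o['grip_width']*93,o['joints'].round(3))
p,_=pose(); go(p+[0,0,.25],Rg)
```

```text
[-0.40807416 -0.25698303  0.02462267] 56.329124086747655 [-0.963  0.78   1.448  0.637  1.446 -0.842]
delta [ 1.768e+02  1.000e-01 -1.768e+02] [-0.0013  0.0001  0.0018] deg 0.1 dist 250.0
```

Request:
move_arm(deltas="10 0 -10 0 0 0 45; 25 0 -25 0 0 0 45; 45 0 -45 0 0 0 45; 65 0 -65 0 0 0 45; 90 0 -90 0 0 0 45; 115 0 -115 0 0 0 45; 140 0 -140 0 0 0 45; 165 0 -165 0 0 0 45; 177 0 -177 0 0 0 45; 177 0 -177 0 0 0 45")

```text
clock: 4.83
eef_pos: [0.5706, -0.2602, 0.3004]
ee_rot: [3.129, -0.781, 1.2]
wrist_force: [0.2, -0.2, -0.6]
grip_width: 0.604
```

```bash
cat >> h.py <<'E'
def Rf(hyaw,thf=th):   # final tool frame, heading hyaw; cup mouth down
    h=np.array([np.cos(hyaw),np.sin(hyaw),0]); d=np.sin(thf)*h-np.cos(thf)*Z
    return frame(np.cross(Z,h),d)   # tool y = -(a x d)= z x h
seat=np.array([.4685,.137,.069])
def tcp_place(hyaw,up):
    Rt=Rf(hyaw); d=Rt.apply(Z); return seat+[0,0,up]+.015*Z+.005*d, Rt
E
python3 - <<'E'
from h import *
o=manip.get_obs(); print(o['joints'].round(3),o['wrist_force'],o['grip_width']*93)
w=cam('side'); save('s2',w['img'][60:360,200:560])
for y in(20,40,60,80): 
    p,Rt=tcp_place(np.radians(y),.2); print(y,p,(pose()[1].inv()*Rt).as_rotvec()); go(p,Rt)
# check mouth direction
print(Rf(np.radians(45)).apply(Rg.inv().apply(a)))
E
```

```text
[-0.962  0.521  1.227  0.657  1.825 -0.56 ] [ 0.22466736 -0.1843552  -0.55100495] 56.15574201605539
20 [0.47182232 0.13820922 0.28046447] [-1.13164795e-03 -7.65334755e-01 -2.43330197e+00]
delta [ 225.6 -238.8  246.2] [-1.1000e-03 -7.6530e-01 -2.4333e+00] deg 146.2 dist 410.5
40 [0.47120838 0.1392726  0.28046447] [-2.60032245e-03 -4.83716937e-01 -2.74839969e+00]
delta [ 226.1 -239.7  246.7] [-2.6000e-03 -4.8370e-01 -2.7484e+00] deg 159.9 dist 411.6
60 [0.47026777 0.14006186 0.28046447] [-0.00420376 -0.14934297 -3.03238821]
delta [ 226.4 -240.9  247. ] [-0.0042 -0.1493 -3.0324] deg 174.0 dist 412.7
80 [0.46911394 0.14048182 0.28046447] [ 0.00543129 -0.22233285  2.99181841]
delta [ 226.4 -242.1  246.9] [ 0.0054 -0.2223  2.9918] deg 171.9 dist 413.3
[ 1.11022302e-16 -7.85046229e-17 -1.00000000e+00]
```

View pics/s2.png

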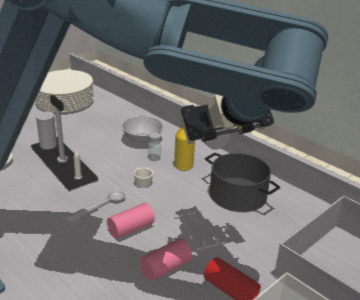

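The side view shows the cradle at crop (205,235) empty. The cup is in the hand, hidden behind the fingers, and the bystanders are unmoved. I fit the arm's link lengths from logged poses to choose a reachable heading over the peg.

```bash
cat > kin.py <<'E'
from h import *
from scipy.optimize import least_squares
J=np.array([[.9552,.2593,1.5361,0,1.348,-.2028],[-.323,-.171,1.79,.52,1.649,-.525],[-1.013,.409,1.61,.606,1.639,-.754],[-1.068,.699,1.251,.586,1.729,-.757],[-.963,.78,1.448,.637,1.446,-.842],[-.962,.521,1.227,.657,1.825,-.56]])
X=np.array([[.2203,.5034,.2318],[.3649,.1789,.3641],[.4881,-.1946,.2228],[.535,-.3429,.1681],[.5698,-.2599,.0442],[.5706,-.2602,.3004]])
E=np.array([[-3.1398,-.0004,2.7288],[2.970,-.509,1.8255],[-3.1411,-.7817,1.1898],[-3.1399,-.787,1.1898],[3.141,-.785,1.191],[3.129,-.781,1.2]])
e=lambda s,q:R.from_euler(s,q)
def fk(q,k):
    A=e('z',q[0]);B=A*e('y',q[1]);C=A*e('y',q[1]+q[2]);D=C*e('z',q[3])*e('y',q[4])
    return np.array([0,0,k[0]])+A.apply([k[1],0,0])+B.apply([0,0,k[2]])+C.apply([k[3],0,k[4]])+D.apply([0,0,k[5]]), D*e('z',q[5])
fit=least_squares(lambda k:np.concatenate([fk(q,k)[0]-x for q,x in zip(J,X)]),[.2,0,.4,0,.4,.2]); K=fit.x
T=fk(J[0],K)[1].inv()*R.from_euler('xyz',E[0])
lo=np.array([-3.14,-.91,.19,-1.22,.22,-3.12]);hi=np.array([3.14,2.08,2.58,4.36,2.71,3.12])
def ik(p,Rt,q0):
    def f(q):
        x,r=fk(q,K); return np.r_[(x-p)*5,((r*T).inv()*Rt).as_rotvec()]
    s=least_squares(f,np.clip(q0,lo+.01,hi-.01),bounds=(lo,hi)); return s.x,np.linalg.norm(s.fun)
E
python3 - <<'E'
from kin import *
print(K.round(4),abs(fit.fun).max().round(4)); print('T',T.as_euler('xyz').round(3))
print([np.round(np.degrees(((fk(q,K)[1]*T).inv()*R.from_euler('xyz',ee)).magnitude()),1) for q,ee in zip(J,E)])
for y in(0,10,20,30,40,50,60,80):
  for up in(.2,.0):
    p,Rt=tcp_place(np.radians(y),up); b=min((ik(p,Rt,q0) for q0 in([0.,.3,1.8,.5,1.3,-2.2],[0,.3,1.8,0.2,.6,-1.7],[-.3,.3,1.8,.6,1.4,-2.8])),key=lambda s:s[1]); print(y,up,b[0].round(2),b[1].round(4))
E
```

```text
[2.953e-01 4.000e-04 6.166e-01 5.470e-02 4.473e-01 5.362e-01] 0.1154
T [0.    0.    1.571]
[np.float64(0.0), np.float64(0.0), np.float64(0.0), np.float64(0.0), np.float64(0.0), np.float64(0.1)]
0 0.2 [ 0.97 -0.39  2.31 -0.84  0.91 -0.16] 0.0
0 0.0 [ 0.85  0.    2.51 -1.22  0.55  0.35] 0.1568
10 0.2 [ 0.63 -0.49  2.35 -0.56  0.63 -0.77] 0.0
10 0.0 [ 0.51 -0.09  2.56 -1.22  0.22 -0.08] 0.1681
20 0.2 [ 0.07 -0.51  2.35  0.37  0.56 -2.09] 0.0
20 0.0 [ 0.05 -0.09  2.57  1.32  0.22 -3.12] 0.1646
30 0.2 [-0.34 -0.42  2.33  0.8   0.84 -2.87] 0.0
30 0.0 [ 0.03 -0.08  2.54  1.18  0.26 -3.12] 0.1816
40 0.2 [-0.47 -0.31  2.26  0.84  1.02 -3.12] 0.0259
40 0.0 [-0.08 -0.05  2.46  0.96  0.43 -3.12] 0.2298
50 0.2 [-0.43 -0.23  2.14  0.75  1.11 -3.12] 0.107
50 0.0 [-0.13  0.    2.36  0.79  0.58 -3.12] 0.2853
60 0.2 [-0.37 -0.14  2.02  0.66  1.21 -3.12] 0.186
60 0.0 [-0.14  0.06  2.25  0.66  0.71 -3.12] 0.3441
80 0.2 [-0.24  0.02  1.78  0.52  1.4  -3.12] 0.3437
80 0.0 [-0.08  0.18  2.03  0.47  0.94 -3.12] 0.4701
```

```bash
python3 - <<'E'
s=open('kin.py').read()
a=s.index("def fk"); b=s.index("T=fk")
s=s[:a]+'''def fr(q):
    A=e('z',q[0]);B=A*e('y',q[1]);C=A*e('y',q[1]+q[2]);F=C*e('z',q[3]);D=F*e('y',q[4]); return A,B,C,F,D
def cols(q):
    A,B,C,F,D=[x.as_matrix() for x in fr(q)]
    return np.c_[[0,0,1],A[:,0],A[:,1],B[:,2],C[:,0],C[:,2],F[:,0],F[:,1],D[:,0],D[:,2]]
def fk(q,k): return cols(q)@k, fr(q)[4]*e('z',q[5])
M=np.vstack([cols(q) for q in J]); K=np.linalg.lstsq(M,X.ravel(),rcond=1e-3)[0]; res=M@K-X.ravel()
'''+s[b:]
open('kin.py','w').write(s)
E
python3 - <<'E'
from kin import *
print(K.round(4),abs(res).max().round(4),np.linalg.svd(M)[1].round(3)); print(res.reshape(-1,3).round(3)); print(manip.get_obs()['joints'])
for i in range(6): print(X[i]-0)
E
```

```text
[ 2.217e-01  4.000e-04  1.115e-01  5.344e-01  6.010e-02  4.270e-01
  4.000e-04 -7.000e-04  1.500e-03  3.523e-01] 0.0003 [5.311 4.219 3.578 0.609 0.54  0.524 0.34  0.301 0.171 0.13 ]
[[-0. -0.  0.]
 [ 0.  0. -0.]
 [ 0.  0.  0.]
 [-0. -0.  0.]
 [-0. -0. -0.]
 [-0. -0. -0.]]
[-0.96236975  0.52377617  1.23060397  0.65557474  1.82262625 -0.561215  ]
[0.2203 0.5034 0.2318]
[0.3649 0.1789 0.3641]
[ 0.4881 -0.1946  0.2228]
[ 0.535  -0.3429  0.1681]
[ 0.5698 -0.2599  0.0442]
[ 0.5706 -0.2602  0.3004]
```

Run:
```python
from kin import *
G=[[0.,.3,1.8,.5,1.3,-2.2],[0,.3,1.8,0.2,.6,-1.7],[-.3,.3,1.8,.6,1.4,-2.8],[.3,.3,1.8,-.6,1.,-.8],[.1,.3,1.9,3.1,.5,1.5],[.1,.3,1.9,2.5,.5,2]]
for y in(-60,-40,-20,0,10,20,30,40,50,60):
  for up in(.2,.0):
    p,Rt=tcp_place(np.radians(y),up); b=min((ik(p,Rt,q0) for q0 in G),key=lambda s:s[1]); print(y,up,b[0].round(2),b[1].round(4))
h=np.array([.485,.247,.216]); 
for jy in(-8.3,171.7):
    j=np.radians(jy); Rt=frame(np.array([np.cos(j),np.sin(j),0]),-Z)
    for dz in (0,.1): print(jy,dz,[x.round(2) for x in min((ik(h+[0,0,dz],Rt,q0) for q0 in([.3,.2,1.6,0,1.3,.6],[.3,.2,1.6,0,1.3,-2.5])),key=lambda s:s[1])])
```

```text
-60 0.2 [ 0.56  0.2   1.75 -0.81  1.33  0.31] 0.0
-60 0.0 [ 0.57  0.49  1.95 -0.98  1.02  0.72] 0.0
-40 0.2 [ 0.54  0.05  1.94 -0.88  1.05  0.08] 0.0
-40 0.0 [ 0.53  0.38  2.14 -1.22  0.78  0.65] 0.0258
-20 0.2 [ 0.4  -0.12  2.09 -0.82  0.72 -0.3 ] 0.0
-20 0.0 [0.39 0.3  2.38 4.36 0.52 0.96] 0.0248
0 0.2 [ 0.12 -0.27  2.2  -0.19  0.44 -1.31] 0.0
0 0.0 [0.11 0.22 2.5  3.35 0.37 1.45] 0.0
10 0.2 [-0.08 -0.31  2.22  0.38  0.49 -2.09] 0.0
10 0.0 [-0.08  0.2   2.54  2.67  0.41  1.82] 0.0
20 0.2 [-0.26 -0.31  2.23  0.71  0.67 -2.62] 0.0
20 0.0 [-0.26  0.2   2.55  2.14  0.5   2.05] 0.0
30 0.2 [-0.4  -0.28  2.21  0.83  0.87 -2.94] 0.0
30 0.0 [-0.4   0.21  2.51  1.75  0.61  2.17] 0.0
40 0.2 [-0.49 -0.22  2.17  0.87  1.04  3.12] 0.0039
40 0.0 [-0.49  0.24  2.45  1.47  0.72  2.22] 0.0
50 0.2 [-0.53 -0.14  2.11  0.86  1.18  2.96] 0.0
50 0.0 [-0.53  0.28  2.37  1.26  0.82  2.25] 0.0
60 0.2 [-0.54 -0.06  2.04  0.83  1.29  2.84] 0.0
60 0.0 [-0.54  0.33  2.28  1.09  0.92  2.26] 0.0
-8.3 0 [array([ 0.27,  0.26,  1.57, -0.  ,  1.31,  0.41]), np.float64(0.0)]
-8.3 0.1 [array([ 0.27,  0.21,  1.4 , -0.  ,  1.53,  0.41]), np.float64(0.0)]
171.7 0 [array([ 0.27,  0.26,  1.57,  0.  ,  1.31, -2.73]), np.float64(0.0)]
171.7 0.1 [array([ 0.27,  0.21,  1.4 ,  0.  ,  1.53, -2.73]), np.float64(0.0)]
```

Run:
```python
from kin import *
hy=np.arctan2(a[1],a[0]); 
p0,R0=pose(); p,Rt=tcp_place(hy,.2); go(p,Rt)
q=manip.get_obs()['joints']
for s in np.linspace(0,1,8):
    q,r=ik(p0+s*(p-p0),R0*R.from_rotvec([0,0,np.pi*s]),q); print(q.round(2),round(r,4))
for up in(.1,.05,0): q,r=ik(tcp_place(hy,up)[0],Rt,q); print(up,q.round(2),round(r,4))
```

```text
delta [ 226.4 -241.4  247. ] [-4.9000e-03  2.4000e-03 -3.1362e+00] deg 179.7 dist 413.0
[-0.96  0.52  1.23  0.66  1.82 -0.56] 0.0
[-0.93  0.43  1.38  0.66  1.75 -0.12] 0.0
[-0.89  0.35  1.51  0.67  1.69  0.33] 0.0
[-0.84  0.27  1.63  0.69  1.63  0.78] 0.0
[-0.78  0.2   1.74  0.71  1.58  1.25] 0.0
[-0.71  0.13  1.83  0.73  1.52  1.74] 0.0
[-0.63  0.06  1.91  0.76  1.45  2.23] 0.0
[-0.53  0.01  1.97  0.79  1.38  2.74] 0.0
0.1 [-0.53  0.16  2.11  0.85  1.19  2.53] 0.0
0.05 [-0.53  0.25  2.16  0.91  1.09  2.4 ] 0.0
0 [-0.53  0.37  2.2   0.98  1.    2.26] 0.0
```

Request:
move_arm(deltas="9 -9 9 0 0 0.12 45; 17 -18 19 0 0 0.24 45; 26 -28 28 0 0 0.36 45; 35 -37 38 0 0 0.48 45; 43 -46 47 0 0 0.60 45; 52 -55 57 0 0 0.72 45; 60 -65 66 0 0 0.84 45; 69 -74 75 0 0 0.96 45; 78 -83 85 0 0 1.08 45; 86 -92 94 0 0 1.20 45")

```text
clock: 5.72
eef_pos: [0.5304, -0.1059, 0.287]
ee_rot: [-2.388, -0.252, -0.116]
wrist_force: [0.4, -0.3, -0.5]
grip_width: 0.602
```

Run:
```python
from h import *
o=manip.get_obs(); print(o['joints'].round(2),o['grip_width']*93)
p,Rt=tcp_place(np.arctan2(a[1],a[0]),.2); go(p,Rt)
```

```text
[-0.86  0.3   1.6   0.68  1.65  0.64] 55.96654917158376
delta [ -87.6 -184.   150.9] [1.7000e-03 4.9000e-03 1.9349e+00] deg 110.9 dist 253.6
```

Request:
move_arm(deltas="-6 -12 10 0 0 0.12 45; -12 -24 20 0 0 0.24 45; -17 -37 30 0 0 0.36 45; -23 -49 40 0 0 0.48 45; -29 -61 50 0 0 0.60 45; -35 -73 60 0 0 0.72 45; -41 -85 70 0 0 0.84 45; -46 -98 80 0 0 0.96 45; -52 -110 90 0 0 1.08 45; -58 -122 100 0 0 1.20 45")

```text
clock: 6.55
eef_pos: [0.4895, 0.0569, 0.2819]
ee_rot: [-2.553, 0.555, -1.044]
wrist_force: [-0.3, -1.4, -1.1]
grip_width: 0.604
```

Run:
```python
from h import *
o=manip.get_obs(); print(o['joints'].round(2),o['grip_width']*93)
p,Rt=tcp_place(np.arctan2(a[1],a[0]),.2); go(p,Rt)
```

```text
[-0.67  0.1   1.88  0.75  1.48  1.92] 56.20749797214358
delta [-68.9   3.9  50.8] [0.0039 0.0018 0.7349] deg 42.1 dist 85.7
```

Request:
move_arm(deltas="-10 1 7 0 0 0.12 45; -22 1 16 0 0 0.24 45; -34 2 25 0 0 0.36 45; -46 3 34 0 0 0.48 45; -57 3 42 0 0 0.60 45; -69 4 51 0 0 0.735 45; -69 4 51 0 0 0.735 45; -69 4 51 0 0 0.735 45")

```text
clock: 7.22
eef_pos: [0.4695, 0.1399, 0.2803]
ee_rot: [-3.136, 0.785, -1.939]
wrist_force: [-0.3, -0.2, -1.4]
grip_width: 0.603
```

Run:
```python
from h import *
o=manip.get_obs(); print(o['joints'].round(2),o['grip_width']*93)
p,Rt=tcp_place(np.arctan2(a[1],a[0]),.2); go(p,Rt)
s=cam('side');t=cam('top'); np.savez('pics/s3.npz',P=cloud(s),img=s['img']); np.savez('pics/t3.npz',P=cloud(t),img=t['img'])
save('v3',np.hstack([cv2.resize(s['img'][60:260,180:420],(480,400)),cv2.resize(t['img'][150:280,200:300],(308,400))]))
```

```text
[-0.53  0.01  1.97  0.79  1.38  2.74] 56.03612765361393
delta [-0.4 -0.1  0.3] [ 0.0043 -0.0004  0.0096] deg 0.6 dist 0.5
```

View pics/v3.png

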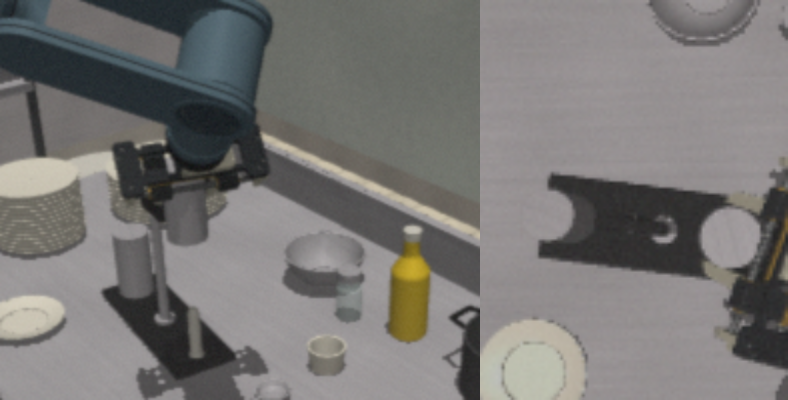

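The cup is upside down and upright in the hand in the side crop (188,215), behind the bar and beside the peg (195,335). The top crop shows its closed end at (728,238). I check its position against the peg in the same camera.

Run:
```python
from h import *
D=np.load('pics/t3.npz');P=D['P'];img=D['img'].astype(int)
m=(abs(P[...,2]-.324)<.012)&(abs(P[...,0]-.47)<.05)&(abs(P[...,1]-.139)<.05)
g=(img.min(-1)>110)&m
for mm in(m,g):
    nl,L,st,ce=cv2.connectedComponentsWithStats(mm.astype(np.uint8)); i=1+st[1:,4].argmax();Q=P[L==i]
    print(len(Q),ce[i],st[i],cv2.minEnclosingCircle((Q[:,:2]*1000).astype(np.float32)),np.median(Q[:,2]), np.median(Q[:,:2],0))
    # tilt of the cap plane
    A=np.c_[Q[:,:2],np.ones(len(Q))]; print(np.linalg.lstsq(A,Q[:,2],rcond=None)[0].round(3))
S=np.load('pics/s3.npz')['P']
for lo,hi in((.215,.235),(.235,.255),(.255,.275)):
    Q=S[(S[...,2]>lo)&(S[...,2]<hi)&(abs(S[...,0]-.46)<.06)&(abs(S[...,1]-.13)<.05)];print(lo,len(Q),np.median(Q,0).round(4))
```

```text
330 [281.20909091 227.26969697] [272 217  20  27 330] ((459.5240173339844, 134.3475341796875), 37.26102066040039) 0.3240680820884929 [0.46801655 0.13521679]
[ 0.046 -0.003  0.303]
303 [280.92739274 226.72937294] [272 217  19  20 303] ((468.6214599609375, 135.81063842773438), 28.301273345947266) 0.3242180304764577 [0.46840439 0.13547766]
[ 0.01  -0.014  0.321]
0.215 138 [0.4546 0.1107 0.2253]
0.235 135 [0.4523 0.1115 0.2449]
0.255 163 [0.4541 0.1119 0.2659]
```

Run:
```python
from h import *
hy=np.arctan2(a[1],a[0])
for up in (.2,.03,-.001):
    p,Rt=tcp_place(hy,up); go(p+[.0015,.003,0],Rt)
```

```text
delta [-2.9  1.   3.5] [ 0.0021 -0.0004  0.0102] deg 0.6 dist 4.7
delta [117.3   2.  123.8] [ 0.0021 -0.0004  0.0102] deg 0.6 dist 170.6
delta [139.2   2.2 145.7] [ 0.0021 -0.0004  0.0102] deg 0.6 dist 201.5
```

Request:
move_arm(deltas="-3 1 3 0 0 0 45; 10 1 16 0 0 0 45; 25 1 31 0 0 0 45; 40 1 46 0 0 0 45; 55 2 61 0 0 0 45; 72 2 78 0 0 0 45; 89 2 95 0 0 0 45; 105 2 112 0 0 0 45; 117 2 124 0 0 0 45; 117 2 124 0 0 0 45")

```text
clock: 8.15
eef_pos: [0.4705, 0.144, 0.1085]
ee_rot: [-3.141, 0.785, -1.946]
wrist_force: [-0.7, 0.3, -1.1]
grip_width: 0.603
```

Run:
```python
from h import *
hy=np.arctan2(a[1],a[0]); o=manip.get_obs(); print(o['joints'].round(2),o['wrist_force'])
for up in (.03,-.001):
    p,Rt=tcp_place(hy,up); go(p+[.0015,.003,0],Rt)
s=cam('side'); save('v4',cv2.resize(s['img'][130:280,200:350],(600,600)))
```

```text
[-0.52  0.3   2.18  0.94  1.05  2.34] [-0.69397655  0.27892859 -1.06659374]
delta [-1.1 -1.1 -1.6] [ 0.0044 -0.0004  0.005 ] deg 0.4 dist 2.2
delta [20.8 -1.  20.3] [ 0.0044 -0.0004  0.005 ] deg 0.4 dist 29.1
```

View pics/v4.png

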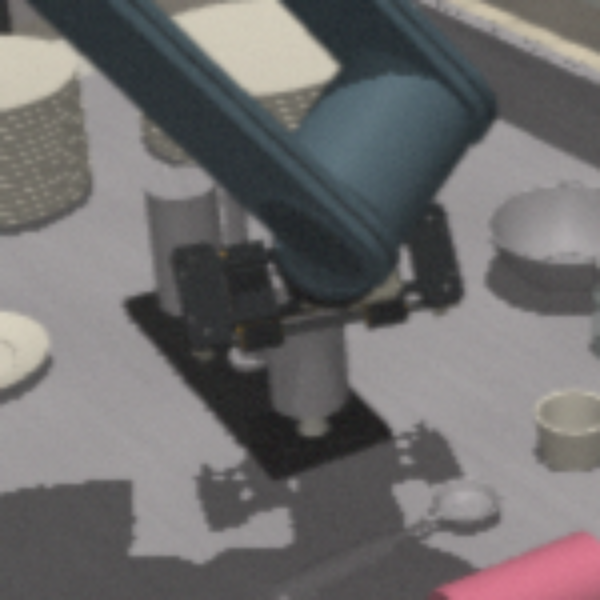

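The cup is over the peg. The peg foot shows centred beneath the rim at (312,425). I lower it gently to contact.

Request:
move_arm(deltas="4 -1 3 0 0 0 45; 8 -1 7 0 0 0 45; 12 -1 11 0 0 0 45; 15 -1 14 0 0 0 45; 17 -1 16 0 0 0 45; 18 -1 17 0 0 0 45; 19 -1 18 0 0 0 45; 19 -1 18 0 0 0 45")

```text
clock: 8.87
eef_pos: [0.4723, 0.1431, 0.085]
ee_rot: [-3.135, 0.785, -1.941]
wrist_force: [0.6, -0.6, -1.1]
grip_width: 0.609
```

Run:
```python
from h import *
hy=np.arctan2(a[1],a[0]); o=manip.get_obs(); print(o['wrist_force'],o['eef_pos'])
p,Rt=tcp_place(hy,0); go(p+[.0015,.003,0],Rt)
```

```text
[ 0.57327961 -0.63855244 -1.1329179 ] [0.47228619 0.14306161 0.08499153]
delta [3.3 1.  3.1] [0.0015 0.0001 0.0084] deg 0.5 dist 4.6
```

Request:
move_arm(deltas="1 0 1 0 0 0 45; 2 0 2 0 0 0 45; 2 0 2 0 0 0 45; 3 0 3 0 0 0 45; 3 0 3 0 0 0 45; 3 0 3 0 0 0 45")

```text
clock: 9.37
eef_pos: [0.4723, 0.143, 0.0808]
ee_rot: [-3.135, 0.785, -1.941]
wrist_force: [0.0, -0.4, -1.4]
grip_width: 0.605
```

Run:
```python
from h import *
hy=np.arctan2(a[1],a[0]); o=manip.get_obs(); print(o['wrist_force'],o['eef_pos'])
p,Rt=tcp_place(hy,0); go(p+[.0015,.003,0],Rt)
```

```text
[ 0.00216318 -0.38204774 -1.42123462] [0.47230021 0.1430349  0.08081362]
delta [0.3 1.  0.2] [0.0015 0.0001 0.0083] deg 0.5 dist 1.1
```

Nearly there by geometry, with no contact force yet. I go on in 1 mm steps.

Request:
move_arm(deltas="0.7 0 0.7 0 0 0 45; 1.4 0 1.4 0 0 0 45; 1.4 0 1.4 0 0 0 45; 1.4 0 1.4 0 0 0 45")

```text
clock: 9.7
eef_pos: [0.4727, 0.1432, 0.0802]
ee_rot: [-3.134, 0.788, -1.94]
wrist_force: [-4.8, -5.5, 13.4]
grip_width: 0.602
```

Contact (13 N up). I ease off 1 mm and open.

Request:
move_arm(deltas="-0.7 0 -0.7 0 0 0 45; -0.7 0 -0.7 0 0 0 62; -0.7 0 -0.7 0 0 0 75; -0.7 0 -0.7 0 0 0 93; -0.7 0 -0.7 0 0 0 93; -0.7 0 -0.7 0 0 0 93; -0.7 0 -0.7 0 0 0 93; -0.7 0 -0.7 0 0 0 93; -0.7 0 -0.7 0 0 0 93; -0.7 0 -0.7 0 0 0 93")

```text
clock: 10.53
eef_pos: [0.4723, 0.143, 0.0798]
ee_rot: [-3.135, 0.785, -1.941]
wrist_force: [-0.9, -0.2, 0.0]
grip_width: 1.0
```

Run:
```python
from kin import *
o=manip.get_obs(); print(o['wrist_force'],o['eef_pos'],o['grip_width'])
p,Rt=pose(); d=Rt.apply(Z); q=o['joints']
for s in(.05,.1,.15,.2): q,r=ik(p-s*d,Rt,q); print(s,q.round(2),round(r,4))
```

```text
[-0.90335738 -0.21582375  0.02504331] [0.4723462  0.14303619 0.07983613] 1.0000943907138597
0.05 [-0.61  0.29  2.18  0.88  1.11  2.31] 0.0
0.1 [-0.7   0.21  2.15  0.79  1.22  2.36] 0.0
0.15 [-0.79  0.15  2.1   0.73  1.34  2.38] 0.0
0.2 [-0.88  0.1   2.05  0.68  1.47  2.4 ] 0.0
```

Request:
move_arm(deltas="0 0 -8 0 0 0 93; 0 0 -22 0 0 0 93; 0 0 -40 0 0 0 93; 0 0 -60 0 0 0 93; 0 0 -85 0 0 0 93; 0 0 -110 0 0 0 93; 0 0 -135 0 0 0 93; 0 0 -160 0 0 0 93; 0 0 -180 0 0 0 93; 0 0 -180 0 0 0 93")

```text
clock: 11.37
eef_pos: [0.4259, 0.0217, 0.2092]
ee_rot: [-3.128, 0.782, -1.939]
wrist_force: [1.3, -0.1, -0.3]
grip_width: 1.002
```

Run:
```python
from kin import *
o=manip.get_obs(); print(o['joints'].round(2))
j=np.radians(-8.3); Rh=frame(np.array([np.cos(j),np.sin(j),0]),-Z); 
for nm,Rx in(('a',Rh),('b',Rh*R.from_euler('z',np.pi))):
    go([.486,.248,.36],Rx); 
    for q0 in([.27,.2,1.4,0,1.5,.41],[.27,.2,1.4,0,1.5,-2.73]): print(nm,[x.round(2) for x in ik(np.array([.486,.248,.36]),Rx,q0)])
s=cam('side'); t=cam('top'); w=cam('wrist'); np.savez('pics/s5.npz',P=cloud(s),img=s['img']); np.savez('pics/t5.npz',P=cloud(t),img=t['img'])
save('v5',np.hstack([cv2.resize(s['img'][130:280,200:350],(400,400)),cv2.resize(t['img'][190:260,205:305],(400,400))]))
```

```text
[-0.85  0.11  2.07  0.69  1.42  2.39]
delta [-271.4   26.2   56.8] [1.1144 0.1437 2.7059] deg 167.9 dist 278.5
a [array([ 0.27,  0.2 ,  1.31, -0.  ,  1.63,  0.41]), np.float64(0.0)]
a [array([ 0.81, -0.05,  2.15, -1.22,  0.64, -3.12]), np.float64(1.69)]
delta [-271.4   26.2   56.8] [-0.1003  0.7777 -0.2172] deg 46.6 dist 278.5
b [array([ 0.27,  0.2 ,  1.31,  0.  ,  1.63, -2.73]), np.float64(0.0)]
b [array([ 0.27,  0.2 ,  1.31,  0.  ,  1.63, -2.73]), np.float64(0.0)]
```

View pics/v5.png

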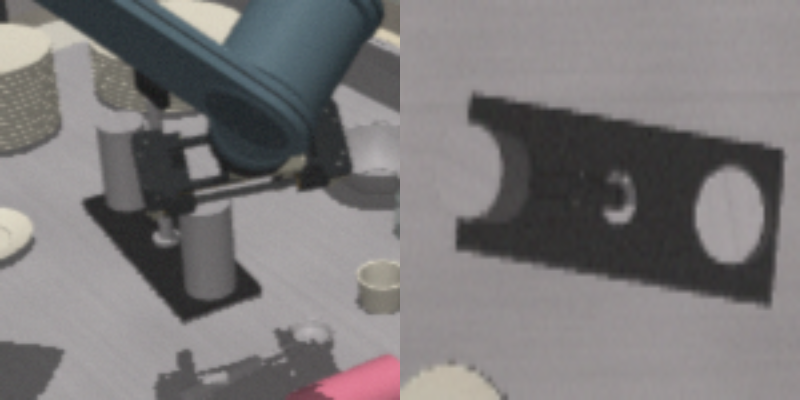

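The new cup sits upright, rim on the plate: side crop (208,250), top crop (730,215). The old cup is unchanged. To stay inside joint 6's range I unwind the tool negatively, while rising.

Request:
move_arm(deltas="-12 0 -12 0 0 -0.12 93; -24 0 -24 0 0 -0.24 93; -36 0 -36 0 0 -0.36 93; -48 0 -48 0 0 -0.48 93; -60 0 -60 0 0 -0.6 93; -72 0 -72 0 0 -0.72 93; -84 0 -84 0 0 -0.84 93; -96 0 -96 0 0 -0.96 93; -108 0 -108 0 0 -1.08 93; -120 0 -120 0 0 -1.2 93")

```text
clock: 12.35
eef_pos: [0.424, 0.0264, 0.3765]
ee_rot: [-2.388, 0.253, -0.637]
wrist_force: [0.9, 0.8, 0.2]
grip_width: 0.996
```

Run:
```python
from kin import *
o=manip.get_obs(); print(o['joints'].round(2),o['eef_pos'])
for n in('t5','s5'):
    D=np.load(f'pics/{n}.npz');P=D['P'];img=D['img'].astype(int)
    for nm,(x0,y0,w,zl,zh) in dict(bar=(.485,.248,.045,.20,.24),cup2=(.5,.356,.05,.115,.14),cup=(.47,.139,.05,.115,.14)).items():
        Q=P[(abs(P[...,0]-x0)<w)&(abs(P[...,1]-y0)<w)&(P[...,2]>zl)&(P[...,2]<zh)]
        if len(Q)>5: print(n,nm,len(Q),np.median(Q,0).round(4),[np.round(v,1) for v in cv2.minAreaRect((Q[:,:2]*1000).astype(np.float32))])
    dark=(img.max(-1)<60)&(abs(P[...,2]-.014)<.012)&(abs(P[...,0]-.485)<.12)&(abs(P[...,1]-.25)<.2)
    nl,L,st,ce=cv2.connectedComponentsWithStats(dark.astype(np.uint8)); i=1+st[1:,4].argmax(); Q=P[L==i]
    print(' plate',cv2.minAreaRect((Q[:,:2]*1000).astype(np.float32)))
j=np.radians(-8.4); Rh=frame(np.array([np.cos(j),np.sin(j),0]),-Z); go([.486,.22,.36],Rh)
q=o['joints'];p0,R0=pose();w=(R0.inv()*Rh).as_rotvec()
for s in np.linspace(0,1,5): q,r=ik(p0+s*(np.array([.486,.22,.36])-p0),R0*R.from_rotvec(w*s),q);print(q.round(2),round(r,3))
```

```text
[-0.84 -0.07  1.8   0.7   1.77  1.48] [0.42397826 0.02644119 0.37652576]
t5 bar 107 [0.4854 0.2464 0.2254] [array([486.1, 249.4]), array([69.6, 13.8]), np.float64(81.7)]
t5 cup2 234 [0.5009 0.3578 0.1241] [array([502.4, 357.4]), array([54.2, 57.4]), np.float64(89.2)]
t5 cup 225 [0.4718 0.1387 0.1236] [array([472.3, 139.1]), array([54.7, 53.7]), np.float64(88.7)]
 plate ((487.138916015625, 250.273681640625), (284.6329345703125, 97.01896667480469), 81.64915466308594)
s5 bar 108 [0.4803 0.2335 0.2151] [array([479.9, 243.3]), array([13.7, 68.4]), np.float64(2.3)]
s5 cup2 148 [0.4988 0.3513 0.1219] [array([501.4, 354.7]), array([59.5, 55.7]), np.float64(32.8)]
s5 cup 106 [0.469  0.1196 0.1215] [array([472.3, 128. ]), array([59. , 43.3]), np.float64(34.8)]
 plate ((482.3973693847656, 240.65518188476562), (287.59521484375, 98.29650115966797), 81.5755844116211)
delta [ -59.1 -118.3  155.3] [-0.718  -0.6289 -2.0292] deg 128.5 dist 204.0
[-0.84 -0.07  1.8   0.7   1.77  1.48] 0.0
[-0.57  0.02  1.65  0.58  1.77  1.19] 0.0
[-0.29  0.09  1.5   0.41  1.76  0.92] 0.0
[-0.03  0.14  1.39  0.21  1.72  0.65] 0.0
[ 0.22  0.18  1.34 -0.    1.63  0.36] 0.0
```

Request:
move_arm(deltas="-59 -118 155 -0.72 -0.63 -2.03 93; -59 -118 155 -0.72 -0.63 -2.03 93; -59 -118 155 -0.72 -0.63 -2.03 93; -59 -118 155 -0.72 -0.63 -2.03 93; -59 -118 155 -0.72 -0.63 -2.03 93; -59 -118 155 -0.72 -0.63 -2.03 93; -59 -118 155 -0.72 -0.63 -2.03 93; -59 -118 155 -0.72 -0.63 -2.03 93; -59 -118 155 -0.72 -0.63 -2.03 93; -59 -118 155 -0.72 -0.63 -2.03 93")

```text
clock: 13.18
eef_pos: [0.4866, 0.2192, 0.3582]
ee_rot: [-2.746, -0.098, 0.494]
wrist_force: [0.6, -0.2, -0.1]
grip_width: 0.999
```

```bash
cat >> h.py <<'E'
jh=np.radians(-8.4); Rh=frame(np.array([np.cos(jh),np.sin(jh),0]),-Z)
E
python3 - <<'E'
from h import *
print(manip.get_obs()['joints'].round(2)); go([.486,.22,.36],Rh)
E
```

```text
[-0.05  0.17  1.41  0.39  1.68  1.03]
delta [ 0.1 -1.6 -1.3] [-0.3203 -0.2729 -0.8974] deg 56.8 dist 2.1
```

Request:
move_arm(deltas="0 -1 -1 -0.32 -0.27 -0.9 93; 0 -1 -1 -0.32 -0.27 -0.9 93; 0 -1 -1 -0.32 -0.27 -0.9 93; 0 -1 -1 -0.32 -0.27 -0.9 93; 0 -1 -1 -0.32 -0.27 -0.9 93; 0 -1 -1 -0.32 -0.27 -0.9 93; 0 -1 -1 -0.32 -0.27 -0.9 93; 0 -1 -1 -0.32 -0.27 -0.9 93; 0 -1 -1 -0.32 -0.27 -0.9 93; 0 -1 -1 -0.32 -0.27 -0.9 93")

```text
clock: 14.02
eef_pos: [0.4857, 0.2199, 0.3601]
ee_rot: [3.141, -0.005, 1.419]
wrist_force: [0.1, -0.5, 0.1]
grip_width: 1.0
```

Run:
```python
from h import *
print(manip.get_obs()['joints'].round(2)); go([.486,.248,.30],Rh)
w=cam('wrist'); P=cloud(w); img=w['img'].astype(int)
Q=P[(abs(P[...,0]-.485)<.05)&(abs(P[...,1]-.248)<.06)&(P[...,2]>.213)&(P[...,2]<.235)]
print(w['p'],len(Q))
if len(Q)>5: print(np.median(Q,0).round(4),cv2.minAreaRect((Q[:,:2]*1000).astype(np.float32)))
for nm,(x0,y0) in dict(cup=(.472,.139),cup2=(.501,.357)).items():
    Q=P[(abs(P[...,0]-x0)<.05)&(abs(P[...,1]-y0)<.05)&(abs(P[...,2]-.124)<.007)]
    if len(Q)>5: print(nm,np.median(Q,0).round(4),cv2.minAreaRect((Q[:,:2]*1000).astype(np.float32)))
save('v6',w['img'])
```

```text
[0.21 0.17 1.34 0.   1.63 0.37]
delta [27.6 -4.  60.3] [ 0.0003 -0.0048 -0.0056] deg 0.4 dist 66.4
[0.4940948  0.28600995 0.51156177] 913
[0.4845 0.2511 0.2246] ((484.345947265625, 249.41470336914062), (69.54947662353516, 13.733122825622559), 82.05470275878906)
cup [0.4699 0.1398 0.1227] ((469.82989501953125, 138.7076416015625), (57.31813430786133, 55.4658088684082), 81.67835998535156)
cup2 [0.5006 0.3585 0.123 ] ((500.0335388183594, 358.17877197265625), (56.81919860839844, 56.003334045410156), 82.41205596923828)
```

View pics/v6.png

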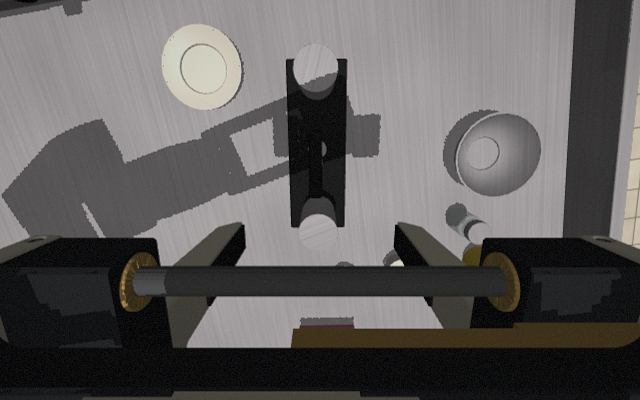

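The wrist view shows both cups (317,65) and (318,230) on the plate with the bar between them at (316,165), aligned with the tool. Measured handle centre is (0.485, 0.249), top 0.225, yaw -8°.

Request:
move_arm(deltas="29 -4 10 0 -0.005 -0.003 93; 29 -4 30 0 -0.005 -0.003 70; 29 -4 60 0 -0.005 -0.003 50; 29 -4 90 0 -0.005 -0.003 50; 29 -4 110 0 -0.005 -0.003 50; 29 -4 125 0 -0.005 -0.003 50; 29 -4 135 0 -0.005 -0.003 50; 29 -4 143 0 -0.005 -0.003 50; 29 -4 143 0 -0.005 -0.003 50")

```text
clock: 14.82
eef_pos: [0.4874, 0.2477, 0.2168]
ee_rot: [3.141, 0.001, 1.42]
wrist_force: [0.2, -0.3, 0.4]
grip_width: 0.546
```

Run:
```python
from h import *
o=manip.get_obs(); print(o['wrist_force'],o['ee_rot'],o['eef_pos']); go([.485,.249,.2165],Rh)
```

```text
[ 0.22912895 -0.2571125   0.35377235] [3.14126680e+00 1.28717801e-03 1.41958284e+00] [0.48740525 0.24769447 0.21678598]
delta [ 0.9 -2.6  0.3] [ 0.0003  0.0013 -0.0046] deg 0.3 dist 2.8
```

Request:
move_arm(deltas="1 -2.5 0 0 0 0 40; 1 -2.5 0 0 0 0 30; 1 -2.5 0 0 0 0 20; 1 -2.5 0 0 0 0 10; 1 -2.5 0 0 0 0 5; 1 -2.5 0 0 0 0 5; 1 -2.5 0 0 0 0 5; 1 -2.5 0 0 0 0 5; 1 -2.5 0 0 0 0 5; 1 -2.5 0 0 0 0 5", grip_force=50)

```text
clock: 15.65
eef_pos: [0.4857, 0.2497, 0.2189]
ee_rot: [3.138, 0.0, 1.422]
wrist_force: [0.0, -0.2, 4.0]
grip_width: 0.148
```

Request:
move_arm(deltas="1 -2.5 -2 0 0 0 5; 1 -2.5 -5 0 0 0 5; 1 -2.5 -9 0 0 0 5; 1 -2.5 -13 0 0 0 5; 1 -2.5 -17 0 0 0 5; 1 -2.5 -21 0 0 0 5; 1 -2.5 -25 0 0 0 5; 1 -2.5 -28 0 0 0 5; 1 -2.5 -30 0 0 0 5; 1 -2.5 -30 0 0 0 5")

```text
clock: 16.48
eef_pos: [0.4834, 0.251, 0.2491]
ee_rot: [3.137, 0.0, 1.422]
wrist_force: [0.6, -0.2, -5.6]
grip_width: 0.146
```

```bash
cat > chk.py <<'E'
from h import *
import sys
o=manip.get_obs(); print(o['clock'],o['wrist_force'].round(2),o['ft_torque'].round(3),o['grip_width']*93,o['eef_pos'],o['ee_rot'])
s=cam('side'); P=cloud(s); img=s['img'].astype(int)
up=float(sys.argv[1])
dark=(img.max(-1)<60)&(abs(P[...,2]-.014-up)<.03)&(abs(P[...,0]-.485)<.09)&(abs(P[...,1]-.25)<.17)
nl,L,st,ce=cv2.connectedComponentsWithStats(dark.astype(np.uint8)); i=1+st[1:,4].argmax(); Q=P[L==i]; Q=Q[abs(Q[:,2]-np.median(Q[:,2]))<.012]
A=np.c_[Q[:,:2]-[.485,.25],np.ones(len(Q))]; print('plate plane',np.linalg.lstsq(A,Q[:,2],rcond=None)[0].round(3),len(Q))
save(sys.argv[2],cv2.resize(s['img'][60:280,180:400],(600,600)))
E
python3 chk.py .03 v7
```

```text
16.4833 [ 0.56 -0.16 -5.56] [-0.081  0.029 -0.041] 13.569227814912953 [0.48339965 0.25102493 0.24908594] [3.13731697e+00 2.57939022e-05 1.42151007e+00]
plate plane [0.008 0.005 0.042] 857
```

View pics/v7.png

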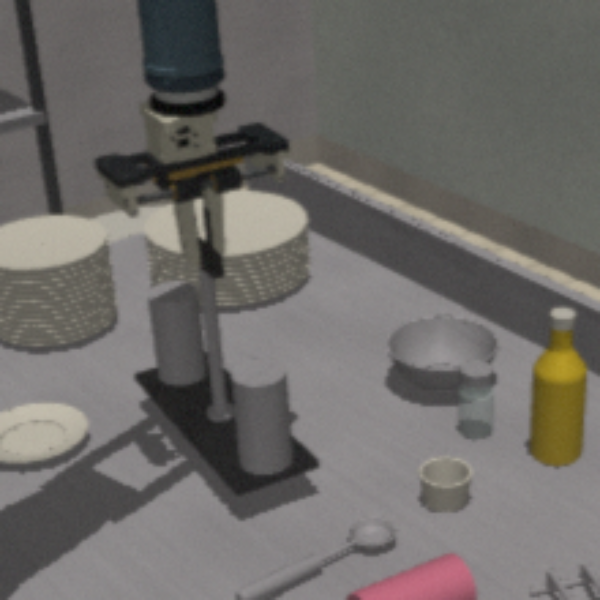

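The caddy hangs level with both cups upright (180,335) and (262,415). Its plate plane slopes less than 1% and its shadow has parted from it. I lift the remaining 70 mm.

Request:
move_arm(deltas="0 0 -3 0 0 0 5; 0 0 -10 0 0 0 5; 0 0 -19 0 0 0 5; 0 0 -29 0 0 0 5; 0 0 -39 0 0 0 5; 0 0 -49 0 0 0 5; 0 0 -58 0 0 0 5; 0 0 -65 0 0 0 5; 0 0 -70 0 0 0 5; 0 0 -70 0 0 0 5")

```text
clock: 17.37
eef_pos: [0.4834, 0.2512, 0.3199]
ee_rot: [3.136, -0.0, 1.422]
wrist_force: [-0.2, 0.6, -4.8]
grip_width: 0.144
```

Request:
move_arm(deltas="0 0 0 0 0 0 5; 0 0 0 0 0 0 5; 0 0 0 0 0 0 5; 0 0 0 0 0 0 5; 0 0 0 0 0 0 5; 0 0 0 0 0 0 5")

```text
clock: 17.87
eef_pos: [0.4828, 0.251, 0.3182]
ee_rot: [3.139, 0.001, 1.422]
wrist_force: [-1.0, 0.4, -5.4]
grip_width: 0.145
```

```bash
python3 chk.py .1 v8
```

```text
17.8667 [-0.97  0.38 -5.37] [-0.04   0.049  0.016] 13.480530234815966 [0.48284756 0.25100295 0.31821192] [3.13868817e+00 6.13788158e-04 1.42151709e+00]
plate plane [0.005 0.006 0.112] 834
```

View pics/v8.png

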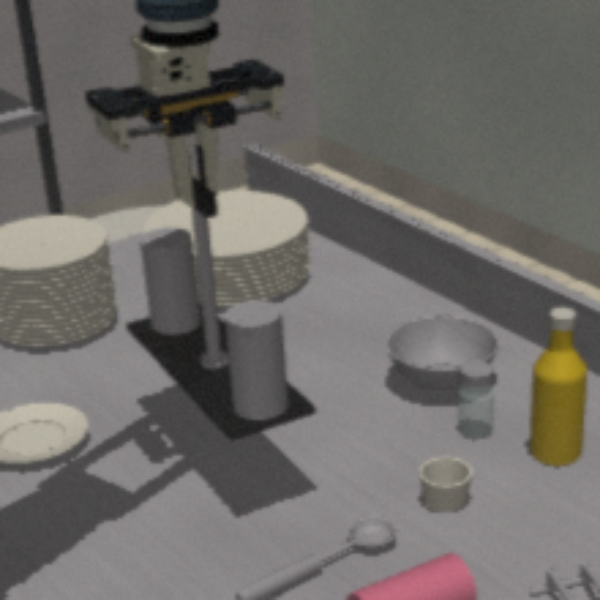

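The plate top is at 0.112 m, so the underside is about 0.10 m up. The caddy is level, both cups are seated, the bystanders are in place and the grip is steady. I hand in.

```bash
python3 -c "
from station import manip
manip.hand_in()"
```

```text
the job is handed in; nothing more can be done
```

I hung the grey cup upside down on the empty peg and let go. I then took the caddy by the handle bar, lifted it straight up, and handed in while still holding it, at about 18 s on the robot's clock.

**Last checks:**
- **Height and level:** the plate top measured 0.112 m, so the underside is about 0.10 m above the counter. The plate's slope was 0.5–0.6 %.
- **Grip:** the jaws held at 13.5 mm on the 14 mm bar, commanded to 50 N, and the wrist felt about 5.4 N of load, somewhat under the roughly 6.5 N the stated masses imply.
- **Cups and bystanders:** both cups sat upright on the plate. The bystanders in the last side view (saucer, spoon, ramekin, pepper, squeeze bottle and bowl) looked unmoved. The pan was outside that crop, so I did not check it at the end.

**Disagreements:** the top and side cameras differed by about 5 mm in y for the caddy and its handle. I settled this with the wrist view before gripping the bar. The jaws also read about 56 mm on the 58 mm cup.

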